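Third hand: press the hanger block to the rail of a cradled panel

ROBOT

A 6-joint arm with a two-finger parallel gripper is mounted at the origin on the work surface. World frame = base frame: x ahead of the robot, y to its left, z up, the work surface at z = 0. Lengths are in m, angles in degrees, forces in N, time in s.
With the tool pointing down it reaches from about 0.35 to 0.875 m from the base axis. Payload 4.2 kg.
Tool frame: the origin (TCP) lies between the finger pads; the fingertips stand 8 mm ahead of it and the grasp point (between the pads) lies 11 mm behind it; z points along the fingers, y is the line along which they close (so a half turn about z gives the same grasp; the last joint's range is limited). The gripper opens to 87 mm and grips with 3 to 60 N. Pads are 19 mm wide; open, the fingers measure 117 mm over their backs; the gripper's body (75 mm by 190 mm) begins 51 mm behind the grasp point.
Start: joints at [-51.876, 22.042, 0.453, 0, -68.411, -14.817], TCP at [0.247, -0.574, 0.231] pointing down, gripper open.
Joint ranges: [-179.83, 179.83], [-69.29, 118.12], [-61.27, 80.66], [-181.25, 117.63], [-171.15, -9.14], [-177.46, 177.46]. Speed limits (degrees/s): [159.86, 159.86, 180, 180, 180, 180].

INTERFACE

Orientations are given as a 3x3 rotation matrix whose columns are the frame's x, y, z axes.
In Python, from station import sense, capture, camera_model, finish_job, find_in gives the robot as it stands. The module is installed in compiled form; this text tells all that it offers.
- The arm moves only by the tool arm_command, never from a script. Its argument "motion" is a list of rows, each a list of 7 numbers: the finger opening in mm, from 0 to 87, then the shift along the tool's x, y, z in mm, then the turn, a rotation vector about the tool's x, y, z in rad. In form: [[jaw, dx, dy, dz, rx, ry, rz], ...]. A call has 1 to 8 rows; each row shifts and turns the commanded pose from where the row before left it, along the tool's axes as they then stand; what a row does not reach is not made up. A row lasts 1/10 s, in which the tool goes at most 50 mm and 8.59 degrees, less where a joint would pass 70% of its speed; a pose out of reach is approached as far as the arm can. A call with a gripper value outside its range is refused whole. The fingers move at their own pace and stop on an object; the grip force is fixed at half the most. Time passes only in rows, so rows that do not move let the fingers close. It gives the time, the measured TCP pose, the force, the opening and the grip force at its end, in the units of the state.
- sense(): the state, without advancing time (a new reading comes with each control period).
- capture(name): name is "scene" or "top"; returns the picture (420x560x3 uint8, red, green, blue); there is no depth.
- camera_model(name): a dict with "fx", "fy", "cx", "cy" (pixels), "R" (3x3) and "t" (3): a world point X has camera coordinates R X + t. Camera axes: x right, y down, z forward; pixel columns grow to the right and rows downward; lengths in m; the calibration is good to about 2 mm. A picture is of the moment at which its call begins. camera_model takes no time and is no camera call.
- finish_job(): hands the job in; it is judged then, once.
Trained networks look in the newest picture that a camera, given by its name, has taken for a name from the list of things; names that differ only in an ending like _2 or _b are one class to them, and where a whole thing is asked for, a point or a joint stands for the part that bears it (a point fixed in the world has none). Each returns a list of dicts, best first, with "p" (0 to 1); they miss things now and then, are a little off and sometimes report something else, mostly with a low value. They report only what shows in the picture. A call takes as long as a camera call. They do not tell look-alikes from the thing itself.
- find_in(target, camera): "location" ([row, column] in pixels, amid what is visible of it).
The state is a dict: "time_s": time; "joints": joint angles; "joint_velocities": joint speeds; "effort": joint torques, N m; "tcp_pos": TCP position; "ee_rot": TCP orientation; "wrist_force": force on the tool from outside, world axes, zero at the start; "moment": the same for the moment, N m; "gripper_width": opening from 0.0 (shut) to 1.0 (fully open); "gripper_force": force on a finger pad.
Only numpy, scipy, OpenCV 4.12 (cv2) and the standard library are available. Lean on these libraries where they do the work, as an engineer would, in place of code of your own. Each camera call takes 0.05 s, during which the arm holds its last target. There are 200 camera calls.

TASK

Be my third hand: take the upright rectangular hanger block out of the fittings tray, set it down inside the panel frame behind the two started screws, its ends on the two pencil lines drawn on the rail, with its broad face flush against the inside of that rail and its foot down on the panel's back. Bring it up gently, then press it squarely against the rail with a steady push of 5 to 16 N (aim for about 10) and keep gripping and pressing: finish while still holding it there so that I can drive the screws. Leave everything else where it is.

Things in the scene. Friction and masses are not known exactly. Their poses are not given: they have to be found in the camera images.
- block_mid (a point): Centre of the hanger block (22 mm over its foot): plain hardwood block, 30 mm (x) by 50 mm (y) by 44 mm tall (z), about 45 g, standing free in one of the tray's compartments (varies), its 50 mm length roughly across the tray. Either broad face (50 x 44, 15 mm from here along x) may go to the rail; grip it by its end faces (25 mm from here along y).
- tray: Open cardboard fittings tray, 300 mm (x) by 160 mm (y), walls 36 mm high, 4 mm thick, floor top 4 mm above the table; two cross walls of the same height make three compartments in a row along x, centres at x = -99, 0, +99 mm, each about 95 x 152 mm inside. Origin under its centre on the table. Fixed. Holds the block, a triangular gusset and a round turned foot, one in each.
- rail_mark (a point): Where the block goes: point on the inner face of the top rail, midway along it and midway between the two screws, at the height of the panel's back (9 mm above the table). x points square into the rail, out of the frame (the pressing direction), y along the rail, z up. Seated, the block's centre is at x = -15, y = 0, z = 22 mm from here, its 50 mm length along y.
- top_rail: Top rail: rigid fixed wooden bar, 18 mm thick, 300 mm long, 44 mm high over the panel's back, the one with two steel screws started in its outer face (24 mm apart, heads standing 20 mm out) and two pencil lines across its top edge, 25 mm either side of the middle, where the block's ends go. Origin at the middle of its underside, 9 mm beyond its inner face; axes as rail_mark.
- panel: Cradled wooden panel lying face down on a 3 mm rubber mat, fixed: 240 mm (x) by 300 mm (y) outside, back 9 mm above the table, four rails 18 mm thick standing 44 mm over the back; top rail at +x. Two dark steel weights (60 x 60 x 42 mm) stand inside in the corners by the bottom rail (-x). Origin under its centre on the table.
- screw_box_mid (a point): Centre of a small loose cardboard screw box (40 x 62 x 22 mm) on the panel's back near the bottom rail, between the weights; leave it.
- gusset_mid (a point): Triangular wooden gusset, 20 mm thick with 66 mm legs, in the tray: a bystander, leave it in its compartment. Point half-way up, at the middle of its long side.
- foot_mid (a point): Round turned wooden foot, 46 mm across and 40 mm tall, in the tray: a bystander, leave it in its compartment. Point on its axis, half-way up.
- driver: Grey cordless screwdriver lying on its side beyond the panel, about 165 by 185 mm and 54 mm high; a bystander. Origin on the table under its barrel.
- glue: White glue bottle, 60 mm across, 170 mm tall, standing beyond tray and panel; a bystander. Origin under its foot.
- sand_jar: Glass jar of sand, 112 mm across, 121 mm tall, standing left of the tray; a bystander. Origin under its foot.
- spice_jar: Small amber glass jar with a black cap, 62 mm across, 100 mm tall, right of the panel; a bystander. Origin under its foot.
- try_square: Carpenter's try square, wooden stock 105 mm long and steel blade 150 mm long, lying right of the panel; a bystander. Origin under the middle of the stock.
- screwdriver: Hand screwdriver lying left of and beyond the tray; a bystander. Origin under it.
Not all that is in view belongs to the job. What is shaped like the part that bears block_mid but green, red or turquoise is not meant.

How it is judged:
By the outcome, as a careful person would: the job done as asked, in the order asked, and still so for the second after the job is handed in, while the arm keeps its last pose, push and grip.
It also fails if it takes over 54 s, if anything falls off the work surface, if the arm or the gripper's body presses on something with over 40 N, if the wrist force passes 120 N, or if a joint passes its speed limit or range.

## Working session

There is one attempt and no reset: what is moved stays moved. The work goes in short steps, Python scripts to look and compute and a tool call to move; the robot and the scene stay as the last step left them, time stands still between calls to the robot, and variables do not carry over. Pictures are saved under pics/ and viewed, at most 10 in all, crops included, and the job is handed in when it is done.

Besides the shell and the picture viewer there is one more tool, called as name(argument=value, ...), one argument or row to a line, values as JSON. arm_command: Moves the arm, as the interface text tells. Its arguments: {"type":"object","properties":{"motion":{"type":"array"}},"required":["motion"]}

```bash
mkdir -p pics; cat > h.py <<'E'
import numpy as np, cv2
from station import *
def cm(n):
    m=camera_model(n); return m,np.array(m["R"]),np.array(m["t"])
def back(n,rc,z):
    m,R,t=cm(n); d=R.T@np.array([(rc[1]-m["cx"])/m["fx"],(rc[0]-m["cy"])/m["fy"],1]); c=-R.T@t
    return c+d*(z-c[2])/d[2]
def proj(n,X):
    m,R,t=cm(n); p=R@np.array(X)+t; return np.array([m["cy"]+m["fy"]*p[1]/p[2], m["cx"]+m["fx"]*p[0]/p[2]])
def save(n,f): 
    im=capture(n); cv2.imwrite("pics/"+f,im[:,:,::-1]); return im
E
python3 - <<'E'
from h import *
np.set_printoptions(precision=3,suppress=True)
for n in("top","scene"):
    save(n,n+"0.png"); m,R,t=cm(n); print(n,m["fx"],-R.T@t,R[2])
    for k,z in(("block_mid",.026),("rail_mark",.009),("top_rail",.03),("tray",.02),("gusset_mid",.014),("foot_mid",.024),("panel",.009)):
        for d in find_in(k,n)[:3]: print(k,round(d["p"],2),np.round(d["location"],1),back(n,d["location"],z))
s=sense();print(s["time_s"],s["tcp_pos"],s["ee_rot"])
E
```

```text
top 468.9150408153502 [ 0.511 -0.009  1.597] [ 0.054 -0.013 -0.998]
block_mid 0.52 [219.5 156.3] [0.566 0.386 0.026]
block_mid 0.47 [171.8 203. ] [0.728 0.233 0.026]
rail_mark 0.86 [210.4 329.9] [ 0.602 -0.197  0.009]
top_rail 0.76 [207.4 326.1] [ 0.611 -0.181  0.03 ]
tray 0.81 [233.5 202.4] [0.52  0.233 0.02 ]
gusset_mid 0.55 [269.  215.6] [0.402 0.187 0.014]
foot_mid 0.47 [208.2 198.9] [0.605 0.245 0.024]
panel 0.84 [241.  314.6] [ 0.498 -0.145  0.009]
panel 0.5 [198.6 443. ] [ 0.646 -0.583  0.009]
scene 391.76878249495763 [ 1.101 -0.461  0.913] [-0.445  0.418 -0.792]
block_mid 0.78 [123.2 320.2] [0.414 0.379 0.026]
block_mid 0.74 [156.7 309.1] [0.502 0.232 0.026]
block_mid 0.73 [143.4 352.5] [0.557 0.381 0.026]
rail_mark 0.66 [252.2 227.1] [ 0.592 -0.18   0.009]
rail_mark 0.58 [146.8 283.3] [0.398 0.217 0.009]
top_rail 0.69 [253.1 228.1] [ 0.608 -0.186  0.03 ]
tray 0.85 [164.3 316.8] [0.538 0.23  0.02 ]
gusset_mid 0.66 [149.6 282.7] [0.41  0.202 0.014]
gusset_mid 0.3 [214.2 203.8] [ 0.448 -0.149  0.014]
foot_mid 0.6 [167.2 338.9] [0.598 0.268 0.024]
panel 0.79 [232.6 213.7] [ 0.516 -0.166  0.009]
panel 0.45 [170.1 338.2] [0.596 0.269 0.009]
panel 0.24 [149.4 282.1] [0.404 0.205 0.009]
0.8 [ 0.247 -0.574  0.231] [[-0.918 -0.396  0.   ]
 [-0.396  0.918 -0.   ]
 [ 0.    -0.    -1.   ]]
```

```bash
python3 - <<'E'
import cv2
a=cv2.imread("pics/top0.png")[140:320,130:400]; cv2.imwrite("pics/top1.png",cv2.resize(a,None,fx=2.9,fy=2.9,interpolation=cv2.INTER_CUBIC))
a=cv2.imread("pics/scene0.png")[90:320,140:400]; cv2.imwrite("pics/scene1.png",cv2.resize(a,None,fx=2.6,fy=2.6,interpolation=cv2.INTER_CUBIC))
E
```

```text
(no output)
```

View pics/top1.png

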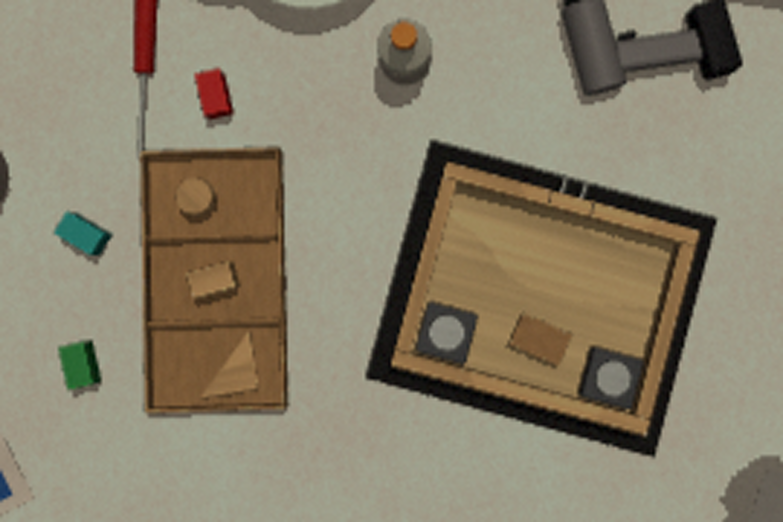

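View pics/scene1.png

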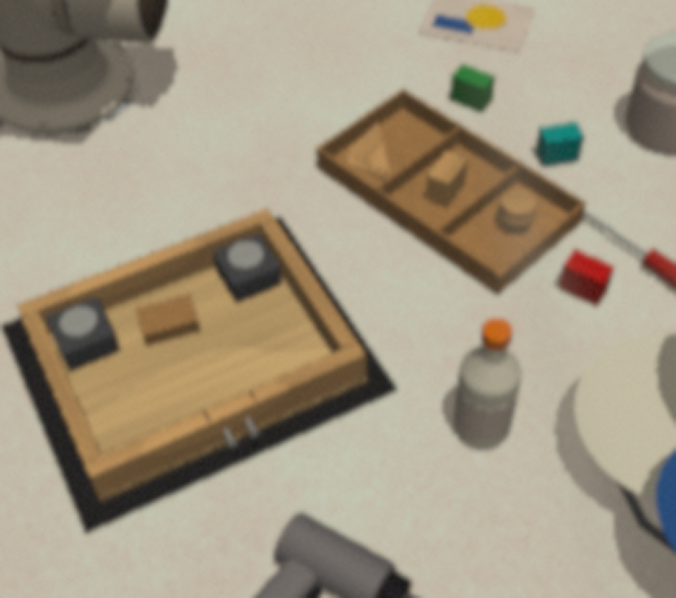

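The middle compartment holds the block (top px about row 237, col 203). The gusset is in the near compartment and the round foot in the far one. The pencil lines are near px (207,320) and (212,334), with the screws beyond them. Next I fit block and panel by silhouette in both views.

```bash
cat > fit.py <<'E'
from h import *
from scipy.optimize import minimize
U=4
def up(im): return cv2.resize(im,None,fx=U,fy=U,interpolation=cv2.INTER_CUBIC)
def hull(n,p,sx,sy,z0,z1):
    c,s=np.cos(p[2]),np.sin(p[2]); P=[]
    for a in(-1,1):
        for b in(-1,1):
            for z in(z0,z1):
                x,y=a*sx/2,b*sy/2; P.append(proj(n,[p[0]+c*x-s*y,p[1]+s*x+c*y,z])[::-1])
    P=(np.array(P)+.5)*U-.5
    return cv2.convexHull(np.float32(P))
def draw(n,p,dims):
    m=np.zeros((420*U,560*U),np.uint8)
    cv2.fillConvexPoly(m,np.round(hull(n,p,*dims)*16).astype(np.int32),1,shift=4); return m
def fit(masks,p0,dims):
    def cost(p):
        c=0
        for n,M in masks.items():
            D=draw(n,p,dims); c+=1-(D&M).sum()/max(1,(D|M).sum())
        return c
    S=np.array([p0]+[np.array(p0)+d for d in np.diag([.006,.006,.12])])
    r=minimize(cost,p0,method="Nelder-Mead",options=dict(initial_simplex=S,xatol=1e-5,fatol=1e-5)); return r.x,r.fun
def comp(M,rc):
    k,l=cv2.connectedComponents(M.astype(np.uint8)); return (l==l[int(rc[0]*U),int(rc[1]*U)]).astype(np.uint8)
E
cat > m.py <<'E'
from fit import *
np.set_printoptions(precision=4,suppress=True)
ims={n:cv2.imread(f"pics/{n}0.png") for n in("top","scene")}
B={"top":(237.5,203),"scene":(157,311)}
for n,(r,c) in B.items(): print(n,ims[n][int(r),int(c)-12:int(c)+14,2])
bm={}
for n,rc in B.items():
    g=up(ims[n]).astype(int); bm[n]=g
pm={}
for n,rc in {"top":(207,326),"scene":(255,222)}.items():
    print(n,ims[n][int(rc[0]),int(rc[1])-5:int(rc[1])+30:3])
    hsv=cv2.cvtColor(up(ims[n]),cv2.COLOR_BGR2HSV); 
    M=((hsv[...,1]>75)&(hsv[...,2]>50)).astype(np.uint8); M=cv2.morphologyEx(M,cv2.MORPH_OPEN,np.ones((9,9)))
    M=comp(M,rc); cs,_=cv2.findContours(M,cv2.RETR_EXTERNAL,cv2.CHAIN_APPROX_NONE); M[:]=0; cv2.drawContours(M,cs,-1,1,-1); pm[n]=M
    print(M.sum()/U/U)
d=(.24,.30,.009,.053)
for ks in(("top","scene"),("top",),("scene",)):
    print(ks,*fit({k:pm[k] for k in ks},[.5,-.15,-.25],d))
p,_=fit(pm,[.5,-.15,-.25],d)
v=[]
for n in pm:
    o=up(ims[n]); cv2.polylines(o,[np.int32(hull(n,p,*d))],True,(0,0,255),1)
    cs,_=cv2.findContours(pm[n],cv2.RETR_EXTERNAL,cv2.CHAIN_APPROX_NONE); cv2.drawContours(o,cs,-1,(0,255,0),1)
    c,s=np.cos(p[2]),np.sin(p[2])
    for y in(-.025,.025):
        q=[tuple(np.int32((proj(n,[p[0]+c*x-s*y,p[1]+s*x+c*y,.053])[::-1]+.5)*U)) for x in(.102,.12)]; cv2.line(o,*map(lambda t:tuple(map(int,t)),q),(255,0,0),1)
    r,c=B[n]; v.append(o[int((r-20)*U):int((r+20)*U),int((c-25)*U):int((c+25)*U)]) 
    r,c={"top":(207,327),"scene":(252,228)}[n]; v.append(o[int((r-20)*U):int((r+20)*U),int((c-25)*U):int((c+25)*U)])
cv2.imwrite("pics/ov1.png",cv2.resize(np.vstack([np.hstack(v[:2]),np.hstack(v[2:])]),None,fx=1.8,fy=1.8))
E
python3 m.py
```

```text
top [123 120 123 112 144 146 146 150 150 152 153 154 155 155 154 156 159 155
 157 145  73  91 117 123 122 126]
scene [109 124 137 144 143 139 150 164 172 175 176 174 171 167 161 149 126 107
  98 109 129 145 151 150 149 148]
top [[ 78 123 155]
 [ 72 111 143]
 [ 36  49  64]
 [106 113 114]
 [ 18  18  22]
 [ 19  23  23]
 [ 18  17  22]
 [ 22  20  23]
 [ 26  28  30]
 [ 70  81  82]
 [118 134 134]
 [137 157 158]]
6759.5625
scene [[ 64  97 125]
 [ 54  83 106]
 [ 53  82 103]
 [ 89 104 114]
 [ 55  78  97]
 [ 49  74  95]
 [ 71  86  98]
 [ 84  95 103]
 [ 39  47  55]
 [ 31  36  36]
 [ 26  30  32]
 [ 34  34  35]]
8926.875
('top', 'scene') [ 0.4954 -0.1522 -0.2598] 0.06002031526424412
('top',) [ 0.4943 -0.1521 -0.2593] 0.009232048794011627
('scene',) [ 0.4997 -0.1536 -0.2662] 0.03182194746698408Traceback (most recent call last):
  File "m.py", line 19, in <module>
    p,_=fit(pm,[.5,-.15,-.25],d)
        ~~~^^^^^^^^^^^^^^^^^^^^^
  File "fit.py", line 23, in fit
    r=minimize(cost,p0,method="Nelder-Mead",options=dict(initial_simplex=S,xatol=1e-5,fatol=1e-5)); return r.x,r.fun
    res = _minimize_nel
[... 251 characters left out ...]
); c+=1-(D&M).sum()/max(1,(D|M).sum())
  File "fit.py", line 15, in draw
    cv2.fillConvexPoly(m,np.round(hull(n,p,*dims)*16).astype(np.int32),1,shift=4); return m
                                  ~~~~^^^^^^^^^^^
  File "fit.py", line 10, in hull
    x,y=a*sx/2,b*sy/2; P.append(proj(n,[p[0]+c*x-s*y,p[1]+s*x+c*y,z])[::-1])
                                ~~~~^^^^^^^^^^^^^^^^^^^^^^^^^^^^^^^^^
  File "h.py", line 9, in proj
    m,R,t=cm(n); p=R@np.array(X)+t; return np.array([m["cy"]+m["fy"]*p[1]/p[2], m["cx"]+m["fx"]*p[0]/p[2]])
          ~~^^^
  File "h.py", line 4, in cm
    m=camera_model(n); return m,np.array(m["R"]),np.array(m["t"])
ValueError: time passes only in moves, steps and waits
```

```bash
python3 - <<'E'
s=open("h.py").read().replace("def cm(n):\n    m=","import functools\n@functools.cache\ndef cm(n):\n    m="); open("h.py","w").write(s)
s=open("m.py").read()
i=s.index('p,_=fit(pm'); 
s=s[:i]+'''
for n,rc in B.items():
    g=ims[n].astype(float); u=up(ims[n])
    hsv=cv2.cvtColor(u,cv2.COLOR_BGR2HSV); r=u[...,2].astype(int)
    if n=="top":
        bm=comp(r>134,rc); print("n",bm.sum()/16)
        q,f=fit({n:bm},[.49,.22,.1],(.03,.05,.0479,.048)); print("block",q,f); bb=q
p,_=fit({"top":pm["top"]},[.5,-.15,-.25],d)
'''+s[i:].split("\n",1)[1].replace("cv2.polylines","cv2.polylines(o,[np.int32(hull(n,bb,.03,.05,.004,.048))],True,(0,0,255),1);cv2.polylines",1)
open("m.py","w").write(s)
E
python3 m.py | tail -3
```

```text
('scene',) [ 0.4997 -0.1536 -0.2662] 0.03182194746698408
n 118.0625
block [0.5118 0.2295 0.2552] 0.1765475152571927
```

View pics/ov1.png

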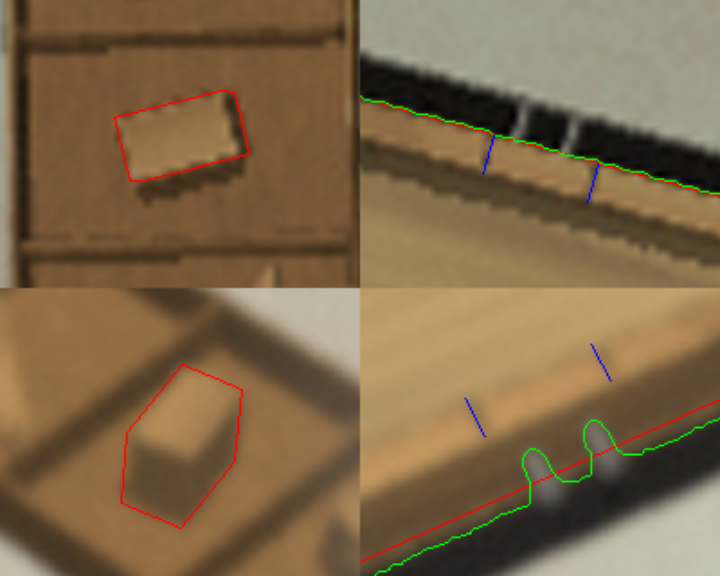

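Both overlays match well. Block at (0.512, 0.2295) with yaw +14.6°; panel yaw -14.9°, and the pencil lines coincide with its middle. Moving over the block.

arm_command(
  motion=[
    [75, -20, 22, 0, 0, 0, 0],
    [75, -31, 35, 0, 0, 0, 0],
    [75, -31, 35, 0, 0, 0, 0],
    [75, -31, 35, 0, 0, 0, 0],
    [75, -31, 35, 0, 0, 0, 0],
    [75, -31, 35, 0, 0, 0, 0],
    [75, -31, 35, 0, 0, 0, 0],
    [75, -31, 35, 0, 0, 0, 0],
  ],
)

```text
time_s: 1.6
tcp_pos: [0.3596, -0.2333, 0.2309]
ee_rot: [[-0.918, -0.395, 0.001], [-0.395, 0.918, -0.0], [-0.001, -0.001, -1.0]]
wrist_force: [0.5, -0.1, 0.5]
gripper_width: 0.864
gripper_force: 0.0
```

arm_command(
  motion=[
    [75, -31, 35, 0, 0, 0, 0],
    [75, -31, 35, 0, 0, 0, 0],
    [75, -31, 35, 0, 0, 0, 0],
    [75, -31, 35, 0, 0, 0, 0],
    [75, -31, 35, 0, 0, 0, 0],
    [75, -31, 35, 0, 0, 0, 0],
    [75, -31, 35, 0, 0, 0, 0],
    [75, -31, 35, 0, 0, 0, 0],
  ],
)

```text
time_s: 2.4
tcp_pos: [0.4766, 0.1224, 0.231]
ee_rot: [[-0.918, -0.396, 0.001], [-0.396, 0.918, 0.0], [-0.001, -0.0, -1.0]]
wrist_force: [1.1, -0.6, 0.8]
gripper_width: 0.859
gripper_force: 0.0
```

arm_command(
  motion=[
    [75, -31, 35, 0, 0, 0, 0],
    [75, -31, 35, 0, 0, 0, 0],
    [75, -15, 16, 0, 0, 0, 0],
    [75, 0, 0, 0, 0, 0, 0.08],
    [75, 0, 0, 0, 0, 0, 0.072],
    [75, 0, 0, 0, 0, 0, 0],
  ],
)

```text
time_s: 3.0
tcp_pos: [0.513, 0.2301, 0.2304]
ee_rot: [[-0.968, -0.253, -0.0], [-0.253, 0.968, -0.0], [0.0, -0.0, -1.0]]
wrist_force: [0.1, -0.4, -0.1]
gripper_width: 0.862
gripper_force: 0.0
```

```bash
cat > go.py <<'E'
# usage: go.py x y z toolY_deg -> remaining shift in tool mm, turn about tool z
import sys; from h import *
np.set_printoptions(precision=4,suppress=True)
x,y,z,a=map(float,sys.argv[1:5]); s=sense(); R=np.array(s["ee_rot"]); p=np.array(s["tcp_pos"])
print("t",s["time_s"],"p",p,"F",np.array(s["wrist_force"]),"M",np.array(s["moment"]),"w",s["gripper_width"],s["gripper_force"])
c=np.degrees(np.arctan2(R[1,1],R[0,1])); print("toolY",c,"j",np.array(s["joints"]),"tilt",R[2])
print("shift mm",R.T@(np.array([x,y,z])-p)*1e3,"turn z rad",np.radians(c-a))
E
python3 go.py .5118 .2295 .13 104.62
```

```text
t 3.0 p [0.513  0.2301 0.2304] F [ 0.0734 -0.4365 -0.116 ] M [-0.0641  0.0352  0.0097] w 0.8621542140139483 0.0
toolY 104.63431971309205 j [  40.6695   15.9494   -8.5465    0.0013  -65.5159 -116.0357] tilt [ 0.0002 -0.0001 -1.    ]
shift mm [  1.2523  -0.2305 100.4055] turn z rad 0.0002499261413972073
```

arm_command(
  motion=[
    [75, 1.2, 0, 20, 0, 0, 0],
    [75, 0, 0, 40, 0, 0, 0],
    [75, 0, 0, 40, 0, 0, 0],
    [75, 0, 0, 40, 0, 0, 0],
    [75, 0, 0, 30, 0, 0, 0],
    [75, 0, 0, 0, 0, 0, 0],
  ],
)

```text
time_s: 3.6
tcp_pos: [0.5092, 0.2272, 0.0566]
ee_rot: [[-0.968, -0.252, -0.008], [-0.252, 0.968, -0.006], [0.009, -0.003, -1.0]]
wrist_force: [0.1, 0.5, 0.6]
gripper_width: 0.863
gripper_force: 0.0
```

```bash
python3 - <<'E'
from h import *
v=[]
for n,(r,c) in {"top":(237,203),"scene":(150,311)}.items():
    v.append(cv2.resize(capture(n)[r-35:r+35,c-35:c+35,::-1],None,fx=5.5,fy=5.5,interpolation=cv2.INTER_CUBIC))
cv2.imwrite("pics/pre.png",np.hstack(v))
E
python3 go.py .5118 .2295 .018 104.62
```

```text
t 3.7 p [0.5124 0.2295 0.0612] F [-0.0541  0.0982 -0.0909] M [ 0.0257  0.0056 -0.0379] w 0.859403242468678 0.0
toolY 104.6738623805507 j [  40.6837   26.2279  -20.6403    0.0524  -43.1176 -116.0481] tilt [-0.0005 -0.0005 -1.    ]
shift mm [ 0.6359  0.1501 43.1551] turn z rad 0.0009400758835718236
```

View pics/pre.png

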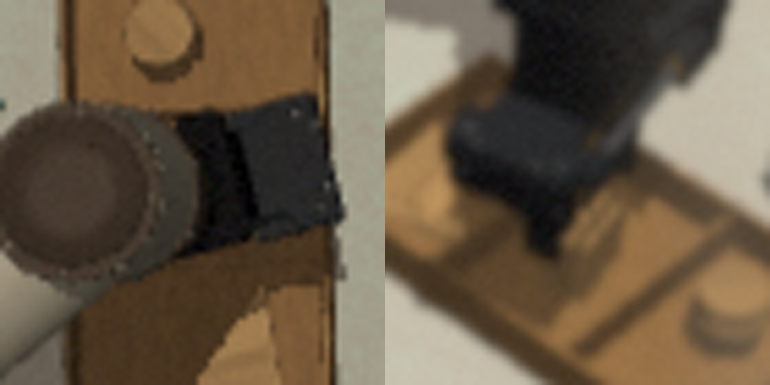

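The fingers straddle the block in the scene view and the body clears the tray. Descending and gripping.

arm_command(
  motion=[
    [75, 0.6, 0, 15, 0, 0, 0],
    [75, 0, 0, 15, 0, 0, 0],
    [75, 0, 0, 10, 0, 0, 0],
    [75, 0, 0, 3, 0, 0, 0],
    [75, 0, 0, 0, 0, 0, 0],
    [65, 0, 0, 0, 0, 0, 0],
    [60, 0, 0, 0, 0, 0, 0],
    [55, 0, 0, 0, 0, 0, 0],
  ],
)

```text
time_s: 4.5
tcp_pos: [0.5115, 0.2295, 0.0181]
ee_rot: [[-0.968, -0.252, 0.001], [-0.252, 0.968, 0.001], [-0.001, 0.0, -1.0]]
wrist_force: [0.6, 0.7, 0.5]
gripper_width: 0.684
gripper_force: 0.0
```

arm_command(
  motion=[
    [52, 0, 0, 0, 0, 0, 0],
    [48, 0, 0, 0, 0, 0, 0],
    [40, 0, 0, 0, 0, 0, 0],
    [30, 0, 0, 0, 0, 0, 0],
    [30, 0, 0, 0, 0, 0, 0],
  ],
)

```text
time_s: 5.0
tcp_pos: [0.5113, 0.2293, 0.0176]
ee_rot: [[-0.968, -0.252, 0.0], [-0.252, 0.968, -0.0], [0.0, -0.0, -1.0]]
wrist_force: [-0.2, -0.8, 2.2]
gripper_width: 0.576
gripper_force: 30.0
```

```bash
python3 go.py .5118 .2295 .018 104.62
```

```text
t 5.0 p [0.5113 0.2293 0.0176] F [-0.1755 -0.7769  2.1638] M [-0.1246  0.1368 -0.0064] w 0.5756398413001462 29.994122050702572
toolY 104.60509279121919 j [  40.7281   29.7733  -22.7702    0.0065  -37.4588 -116.1281] tilt [ 0.     -0.0001 -1.    ]
shift mm [-0.5841  0.0695 -0.3502] turn z rad -0.00026017987550738255
```

arm_command(
  motion=[
    [30, 0, 0, -5, 0, 0, 0],
    [30, 0, 0, -15, 0, 0, 0],
    [30, 0, 0, -25, 0, 0, 0],
    [30, 0, 0, -30, 0, 0, 0],
    [30, 0, 0, -30, 0, 0, 0],
    [30, 0, 0, -25, 0, 0, 0],
    [30, 0, 0, -10, 0, 0, 0],
    [30, 0, 0, 0, 0, 0, 0],
  ],
)

```text
time_s: 5.8
tcp_pos: [0.5117, 0.2297, 0.1589]
ee_rot: [[-0.968, -0.252, 0.002], [-0.252, 0.968, 0.002], [-0.003, 0.002, -1.0]]
wrist_force: [0.2, 0.3, -1.1]
gripper_width: 0.572
gripper_force: 30.0
```

arm_command(
  motion=[
    [30, 0, 0, 0, 0, 0, 0.1],
    [30, 0, 0, 0, 0, 0, 0.14],
    [30, 0, 0, 0, 0, 0, 0.14],
    [30, 0, 0, 0, 0, 0, 0.134],
    [30, 0, 0, 0, 0, 0, 0],
  ],
)

```text
time_s: 6.3
tcp_pos: [0.5103, 0.2287, 0.1555]
ee_rot: [[-0.967, 0.256, -0.003], [0.256, 0.967, -0.002], [0.003, -0.003, -1.0]]
wrist_force: [-0.2, 0.2, 0.2]
gripper_width: 0.575
gripper_force: 30.0
```

```bash
python3 go.py .5668 -.1713 .15 75.14
```

```text
t 6.3 p [0.5103 0.2287 0.1555] F [-0.1941  0.2309  0.2213] M [-0.0515 -0.0757  0.015 ] w 0.5749087807016648 29.99553174711764
toolY 75.14243237197296 j [  40.7279   19.5904  -14.8822   -0.0393  -55.7429 -145.5635] tilt [ 0.0026 -0.0028 -1.    ]
shift mm [-157.192  -372.1444    6.1335] turn z rad 4.245289956134724e-05
```

arm_command(
  motion=[
    [30, -7, -17, 0, 0, 0, 0],
    [30, -14, -33, 0, 0, 0, 0],
    [30, -17, -40, 0, 0, 0, 0],
    [30, -17, -40, 0, 0, 0, 0],
    [30, -17, -40, 0, 0, 0, 0],
    [30, -17, -40, 0, 0, 0, 0],
    [30, -17, -40, 0, 0, 0, 0],
    [30, -17, -40, 0, 0, 0, 0],
  ],
)

```text
time_s: 7.1
tcp_pos: [0.5549, -0.0851, 0.1568]
ee_rot: [[-0.967, 0.254, -0.001], [0.254, 0.967, -0.0], [0.001, -0.0, -1.0]]
wrist_force: [1.0, 0.5, -1.0]
gripper_width: 0.573
gripper_force: 30.0
```

arm_command(
  motion=[
    [30, -16, -40, 0, 0, 0, 0],
    [30, -11, -27, 0, 0, 0, 0],
    [30, -7, -15, 0, 0, 0, 0],
    [30, 0, 0, 0, 0, 0, 0],
    [30, 0, 0, 0, 0, 0, 0],
  ],
)

```text
time_s: 7.6
tcp_pos: [0.5671, -0.1705, 0.157]
ee_rot: [[-0.967, 0.256, -0.001], [0.256, 0.967, 0.0], [0.001, 0.0, -1.0]]
wrist_force: [0.2, 0.3, 0.1]
gripper_width: 0.574
gripper_force: 30.0
```

```bash
python3 go.py .5668 -.1713 .06 75.14
```

```text
t 7.6 p [ 0.5671 -0.1705  0.157 ] F [0.1986 0.2658 0.0813] M [-0.0124 -0.0244 -0.0146] w 0.5743295585310301 29.993892163038254
toolY 75.1648958002014 j [  -1.0897   22.4096  -10.2073   -0.0282  -57.4541 -103.7302] tilt [ 0.0013  0.0001 -1.    ]
shift mm [-0.0614 -0.8642 96.9539] turn z rad 0.0004345136834332084
```

arm_command(
  motion=[
    [30, 0, -0.8, 15, 0, 0, 0],
    [30, 0, 0, 25, 0, 0, 0],
    [30, 0, 0, 25, 0, 0, 0],
    [30, 0, 0, 12, 0, 0, 0],
    [30, 0, 0, 0, 0, 0, 0],
    [30, 0, 0, 0, 0, 0, 0],
  ],
)

```text
time_s: 8.2
tcp_pos: [0.5682, -0.1708, 0.0813]
ee_rot: [[-0.967, 0.255, 0.001], [0.255, 0.967, -0.0], [-0.001, -0.0, -1.0]]
wrist_force: [0.5, -0.4, -0.0]
gripper_width: 0.572
gripper_force: 30.0
```

```bash
python3 - <<'E'
from h import *
v=[]
for n,(r,c) in {"top":(210,325),"scene":(240,228)}.items():
    v.append(cv2.resize(capture(n)[r-45:r+45,c-35:c+35,::-1],None,fx=5.5,fy=5.5,interpolation=cv2.INTER_CUBIC))
cv2.imwrite("pics/pre2.png",np.hstack(v))
E
python3 go.py .5668 -.1713 .023 75.14
```

```text
t 8.3 p [ 0.5685 -0.1711  0.082 ] F [0.0178 0.3214 0.1327] M [-0.0156  0.0241 -0.0427] w 0.5723103927144674 29.993740702047944
toolY 75.20195652659706 j [  -1.1263   27.1674  -14.9271    0.025   -47.7474 -103.6886] tilt [-0.0028  0.0003 -1.    ]
shift mm [ 1.7935 -0.6526 59.0085] turn z rad 0.0010813453822180977
```

View pics/pre2.png

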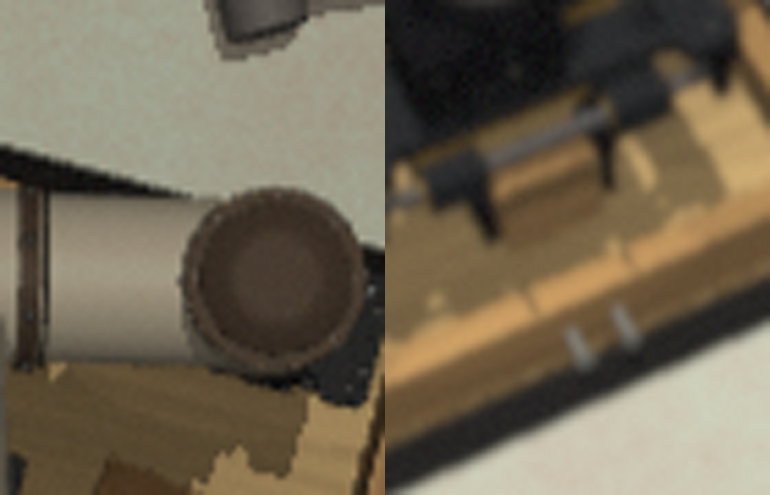

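In the scene view the block hangs clear inside the rail. The pencil lines show at px (249.5,219.4) and (241.4,237.5). Lowering the block.

arm_command(
  motion=[
    [30, 1.8, -0.6, 10, 0, 0, 0],
    [30, 0, 0, 20, 0, 0, 0],
    [30, 0, 0, 15, 0, 0, 0],
    [30, 0, 0, 7, 0, 0, 0],
    [30, 0, 0, 2, 0, 0, 0],
    [30, 0, 0, 0, 0, 0, 0],
    [30, 0, 0, 0, 0, 0, 0],
  ],
)

```text
time_s: 9.0
tcp_pos: [0.5662, -0.1715, 0.0273]
ee_rot: [[-0.967, 0.256, 0.002], [0.256, 0.967, -0.0], [-0.002, 0.0, -1.0]]
wrist_force: [1.0, 0.5, -0.3]
gripper_width: 0.571
gripper_force: 30.0
```

```bash
python3 - <<'E'
from h import *
v=[]
for n,(r,c) in {"scene":(240,225)}.items():
    v.append(cv2.resize(capture(n)[r-30:r+30,c-40:c+40,::-1],None,fx=9,fy=9,interpolation=cv2.INTER_CUBIC))
cv2.imwrite("pics/pre3.png",np.hstack(v))
E
python3 go.py .5668 -.1713 .0226 75.14
```

```text
t 9.05 p [ 0.5662 -0.1715  0.0274] F [-0.223   1.1123 -0.4386] M [-0.0518 -0.0427  0.011 ] w 0.5734014090516163 29.994087405502796
toolY 75.15710577662333 j [  -1.1737   31.1472  -17.8311    0.0093  -40.9248 -103.6762] tilt [-0.0017  0.0003 -1.    ]
shift mm [-0.5633  0.3207  4.7893] turn z rad 0.00029855212318769366
```

View pics/pre3.png

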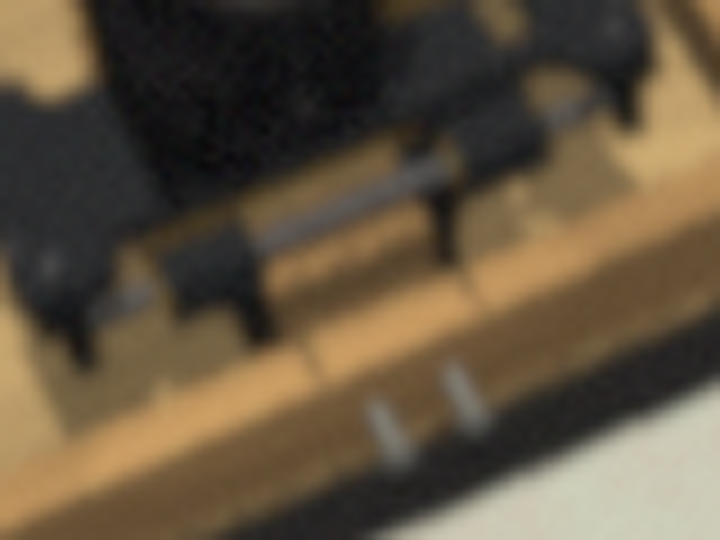

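```bash
python3 - <<'E'
from h import *
s=sense();p=np.array(s["tcp_pos"]);a=-.2593;ex=np.array([np.cos(a),np.sin(a),0]);ey=np.array([-np.sin(a),np.cos(a),0])
c=lambda X:((proj("scene",X)[::-1]-[185,210]+.5)*9-.5).round(0)
P=np.array([.4943,-.1521,.053])
zt=p[2]-.0136+.044; C=np.array([p[0],p[1],zt])
for y in(-.025,.025):
    print("line in/out",c(P+.102*ex+y*ey),c(P+.120*ex+y*ey),"block front top",c(C+.015*ex+y*ey),"bottom",c(C+.015*ex+y*ey-[0,0,.044]))
print("px per mm along ey",(c(P+.102*ex+.025*ey)-c(P+.102*ex-.025*ey))/50, "tcp in panel",(p-P)@ex,(p-P)@ey)
im=cv2.imread("pics/pre3.png"); 
for y in(-.025,.025):
    for q in(P+.102*ex+y*ey,P+.120*ex+y*ey): cv2.circle(im,tuple(map(int,c(q))),3,(255,0,0),-1)
    for q in(C+.015*ex+y*ey,C+.015*ex+y*ey-[0,0,.044]): cv2.circle(im,tuple(map(int,c(q))),3,(0,0,255),-1)
cv2.imwrite("pics/pre3o.png",im)
E
```

```text
line in/out [292. 337.] [317. 384.] block front top [272. 296.] bottom [292. 377.]
line in/out [450. 268.] [476. 313.] block front top [430. 228.] bottom [444. 310.]
px per mm along ey [ 3.16 -1.38] tcp in panel 0.0744280797310029 -0.00029109358372797153
```

View pics/pre3o.png

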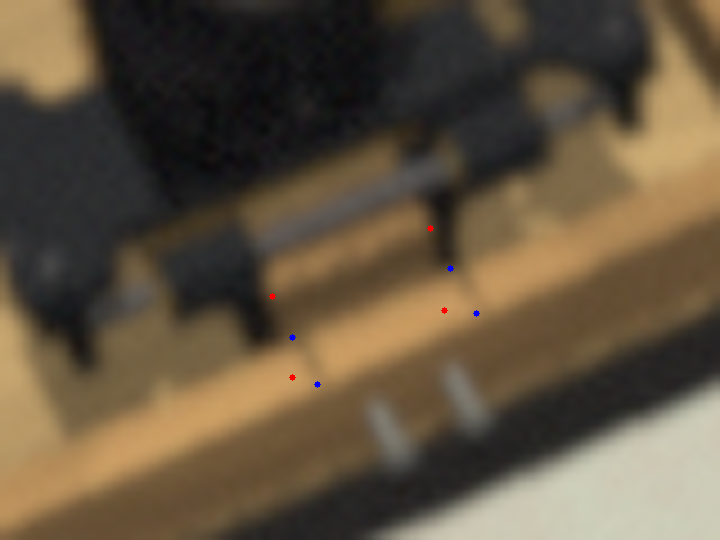

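Block and fingers match their projections. The pencil lines sit about 2.9 mm further along +y of the rail than the top-view fit said, so I shift by that and touch down.

arm_command(
  motion=[
    [30, 0, 1.5, 0, 0, 0, 0],
    [30, 0, 1.4, 1.5, 0, 0, 0],
    [30, 0, 0, 1.5, 0, 0, 0],
    [30, 0, 0, 0.5, 0, 0, 0],
    [30, 0, 0, 0, 0, 0, 0],
    [30, 0, 0, 0, 0, 0, 0],
  ],
)

```text
time_s: 9.65
tcp_pos: [0.5663, -0.1686, 0.023]
ee_rot: [[-0.967, 0.256, -0.0], [0.256, 0.967, -0.0], [0.0, -0.0, -1.0]]
wrist_force: [0.2, -0.4, -0.6]
gripper_width: 0.573
gripper_force: 30.0
```

arm_command(
  motion=[
    [30, 0, 0, 0.5, 0, 0, 0],
    [30, 0, 0, 0.5, 0, 0, 0],
    [30, 0, 0, 0, 0, 0, 0],
    [30, 0, 0, 0, 0, 0, 0],
  ],
)

```text
time_s: 10.05
tcp_pos: [0.5664, -0.1687, 0.0227]
ee_rot: [[-0.967, 0.256, 0.0], [0.256, 0.967, -0.0], [-0.0, -0.0, -1.0]]
wrist_force: [-1.4, 1.6, 5.2]
gripper_width: 0.571
gripper_force: 30.0
```

Foot contact at z = 0.0227 with 5 N. Easing that slightly and advancing to the rail.

arm_command(
  motion=[
    [30, -1, 0, -0.3, 0, 0, 0],
    [30, -2, 0, 0, 0, 0, 0],
    [30, -2, 0, 0, 0, 0, 0],
    [30, -1.5, 0, 0, 0, 0, 0],
    [30, -1, 0, 0, 0, 0, 0],
    [30, 0, 0, 0, 0, 0, 0],
    [30, 0, 0, 0, 0, 0, 0],
  ],
)

```text
time_s: 10.75
tcp_pos: [0.5733, -0.1707, 0.0227]
ee_rot: [[-0.967, 0.256, -0.001], [0.256, 0.967, -0.0], [0.0, -0.0, -1.0]]
wrist_force: [-2.5, -0.6, 5.2]
gripper_width: 0.573
gripper_force: 30.0
```

arm_command(
  motion=[
    [30, -0.5, 0, 0, 0, 0, 0],
    [30, -0.5, 0, 0, 0, 0, 0],
    [30, -0.5, 0, 0, 0, 0, 0],
    [30, 0, 0, 0, 0, 0, 0],
  ],
)

```text
time_s: 11.15
tcp_pos: [0.5746, -0.171, 0.0226]
ee_rot: [[-0.967, 0.256, -0.001], [0.256, 0.967, -0.0], [0.001, -0.0, -1.0]]
wrist_force: [-2.7, 1.0, 5.3]
gripper_width: 0.576
gripper_force: 30.0
```

```bash
cat > ov.py <<'E'
import sys; from h import *
s=sense();p=np.array(s["tcp_pos"]);a=-.2593;ex=np.array([np.cos(a),np.sin(a),0]);ey=np.array([-np.sin(a),np.cos(a),0])
F=np.array(s["wrist_force"]);P=np.array([.4943,-.1521,.053]);print("tcp panel",(p-P)@ex,(p-P)@ey,"F ex,ey,z",F@ex,F@ey,F[2])
if len(sys.argv)>1:
    c=lambda X:tuple(map(int,((proj("scene",X)[::-1]-[195,217]+.5)*12-.5)))
    im=cv2.resize(np.ascontiguousarray(capture("scene")[217:267,195:257,::-1]),None,fx=12,fy=12,interpolation=cv2.INTER_CUBIC)
    for y in(-.025,.025):
        for x in (.015,.033): cv2.circle(im,c(np.array([p[0],p[1],.053])+x*ex+y*ey),2,(0,0,255),-1)
        q=P+.102*ex+(y+.0029)*ey; cv2.circle(im,c(q),2,(255,0,0),-1); cv2.circle(im,c(q+.018*ex),2,(255,0,0),-1)
    cv2.imwrite("pics/"+sys.argv[1],im)
E
python3 ov.py
```

```text
tcp panel 0.0824944917206577 0.002295577143235354 F ex,ey,z -2.882055996611116 0.26689345084271 5.298263673974186
```

arm_command(
  motion=[
    [30, -0.5, 0, -0.4, 0, 0, 0],
    [30, -0.5, 0, 0, 0, 0, 0],
    [30, -0.5, 0, 0, 0, 0, 0],
    [30, 0, 0, 0, 0, 0, 0],
  ],
)

```text
time_s: 11.55
tcp_pos: [0.5765, -0.1714, 0.0227]
ee_rot: [[-0.967, 0.256, -0.0], [0.256, 0.967, -0.0], [0.0, -0.0, -1.0]]
wrist_force: [-1.5, 0.2, 2.6]
gripper_width: 0.576
gripper_force: 30.0
```

```bash
python3 ov.py s1.png
```

```text
tcp panel 0.08435424461372397 0.002427599400812036 F ex,ey,z -1.4830519798699984 -0.22602836776870736 2.623290389165027
```

View pics/s1.png

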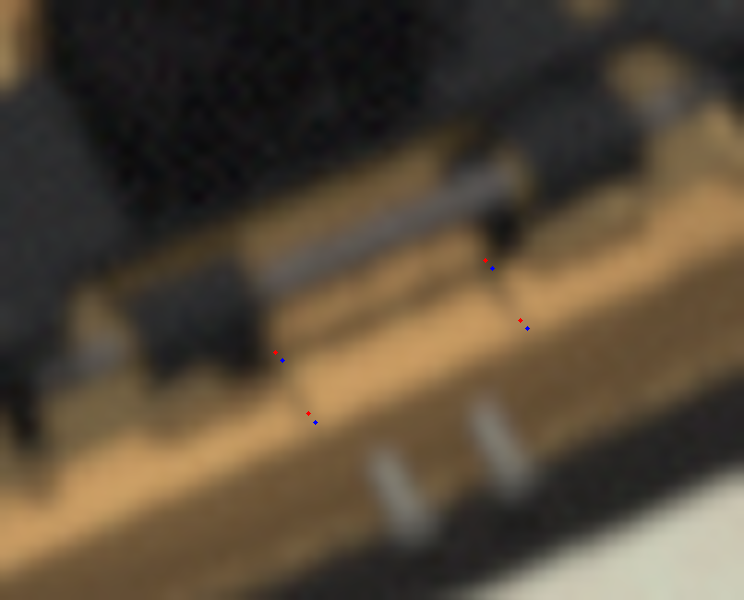

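The picture shows the block's projected ends (red) running onto the pencil lines, with a small gap left to the rail. I check the lateral fit numerically.

```bash
python3 - <<'E'
from h import *
s=sense();p=np.array(s["tcp_pos"]);a=-.2593;ex=np.array([np.cos(a),np.sin(a),0]);ey=np.array([-np.sin(a),np.cos(a),0])
g=np.mean([capture("scene").astype(np.float32).sum(2) for _ in range(4)],0).astype(np.float32)
ys=np.arange(-45,45.1,.5)
for z0 in (.053,):
  acc=0
  for x in np.arange(.020,.0321,.001):
    q=np.array([proj("scene",np.array([p[0],p[1],z0])+x*ex+y*1e-3*ey)[::-1] for y in ys],np.float32)
    acc=acc+cv2.remap(g,q[None,:,0],q[None,:,1],cv2.INTER_LINEAR)[0]
  acc/=13; b=cv2.GaussianBlur(acc[None],(0,0),12)[0]; d=b-acc
  for c in(-25,25):
    m=abs(ys-c)<8; w=np.clip(d[m]-.3*d[m].max(),0,None); print("line",(w*ys[m]).sum()/w.sum(),d[m].max(), d[m].round(0).tolist())
E
```

```text
line -27.7793554967027 21.605835 [11.0, 11.0, 11.0, 11.0, 11.0, 12.0, 13.0, 15.0, 16.0, 18.0, 20.0, 21.0, 22.0, 21.0, 19.0, 15.0, 11.0, 6.0, 0.0, -5.0, -10.0, -14.0, -18.0, -20.0, -21.0, -22.0, -22.0, -22.0, -21.0, -20.0, -18.0]
line 23.981520818503245 30.40094 [-14.0, -14.0, -13.0, -11.0, -8.0, -4.0, 1.0, 6.0, 11.0, 17.0, 22.0, 26.0, 29.0, 30.0, 30.0, 27.0, 23.0, 16.0, 9.0, 2.0, -4.0, -10.0, -14.0, -17.0, -19.0, -20.0, -19.0, -17.0, -15.0, -12.0, -9.0]
```

```bash
python3 - <<'E'
from h import *
s=sense();p=np.array(s["tcp_pos"]);a=-.2593;ex=np.array([np.cos(a),np.sin(a),0]);ey=np.array([-np.sin(a),np.cos(a),0])
g=np.mean([capture("scene").astype(np.float32).sum(2) for _ in range(4)],0).astype(np.float32)
ys=np.arange(-40,40.1,1)
for x in(.010,.012,.014,.016):
    q=np.array([proj("scene",np.array([p[0],p[1],.0527])+x*ex+y*1e-3*ey)[::-1] for y in ys],np.float32)
    v=cv2.remap(g,q[None,:,0],q[None,:,1],cv2.INTER_LINEAR)[0]; print(x,"L",v[5:25].round().astype(int).tolist(),"R",v[56:76].round().astype(int).tolist())
E
```

```text
0.01 L [95, 87, 83, 84, 86, 89, 100, 111, 128, 155, 182, 211, 238, 267, 284, 293, 303, 310, 316, 324] R [316, 321, 324, 320, 313, 308, 297, 283, 269, 239, 204, 170, 141, 113, 87, 80, 80, 80, 96, 110]
0.012 L [104, 92, 87, 85, 83, 93, 103, 116, 142, 169, 199, 225, 251, 272, 282, 293, 303, 309, 313, 316] R [309, 311, 313, 310, 308, 302, 288, 274, 252, 224, 194, 168, 139, 110, 102, 98, 95, 108, 123, 139]
0.014 L [114, 102, 97, 95, 99, 106, 113, 131, 154, 179, 204, 232, 255, 265, 273, 281, 288, 295, 300, 304] R [295, 296, 295, 292, 288, 281, 272, 257, 236, 211, 190, 169, 145, 137, 132, 123, 129, 144, 159, 177]
0.016 L [141, 134, 126, 122, 122, 122, 137, 155, 174, 197, 218, 237, 253, 267, 278, 285, 288, 289, 289, 295] R [280, 285, 287, 286, 280, 271, 257, 243, 225, 212, 202, 186, 180, 181, 179, 180, 186, 192, 201, 215]
```

The lines' midpoint is about 1.5 mm to the -y side of the block. Correcting that, then closing the last gap gently.

arm_command(
  motion=[
    [30, 0, -0.8, 0, 0, 0, 0],
    [30, 0, -0.7, 0, 0, 0, 0],
    [30, -0.5, 0, 0, 0, 0, 0],
    [30, -0.5, 0, 0, 0, 0, 0],
    [30, 0, 0, 0, 0, 0, 0],
  ],
)

```text
time_s: 12.5
tcp_pos: [0.577, -0.173, 0.0227]
ee_rot: [[-0.967, 0.256, -0.0], [0.256, 0.967, 0.0], [0.0, -0.0, -1.0]]
wrist_force: [-0.5, 0.8, 1.9]
gripper_width: 0.569
gripper_force: 30.0
```

arm_command(
  motion=[
    [30, -0.5, 0, 0, 0, 0, 0],
    [30, -0.5, 0, 0, 0, 0, 0],
    [30, 0, 0, 0, 0, 0, 0],
  ],
)

```text
time_s: 12.8
tcp_pos: [0.5777, -0.1732, 0.0227]
ee_rot: [[-0.967, 0.256, -0.001], [0.256, 0.967, 0.0], [0.001, -0.0, -1.0]]
wrist_force: [-1.0, 0.7, 2.3]
gripper_width: 0.573
gripper_force: 30.0
```

```bash
python3 ov.py
```

```text
tcp panel 0.08598296116264044 0.0009623011689847144 F ex,ey,z -1.1495862337629081 0.3998808453973675 2.259997742959357
```

arm_command(
  motion=[
    [30, -0.4, 0, 0, 0, 0, 0],
    [30, -0.4, 0, 0, 0, 0, 0],
    [30, 0, 0, 0, 0, 0, 0],
  ],
)

```text
time_s: 13.1
tcp_pos: [0.5777, -0.1732, 0.0227]
ee_rot: [[-0.967, 0.257, -0.002], [0.257, 0.967, 0.0], [0.002, -0.0, -1.0]]
wrist_force: [-4.6, 1.5, 4.4]
gripper_width: 0.57
gripper_force: 30.0
```

arm_command(
  motion=[
    [30, -0.4, 0, 0, 0, 0, 0],
    [30, -0.4, 0, 0, 0, 0, 0],
    [30, 0, 0, 0, 0, 0, 0],
  ],
)

```text
time_s: 13.4
tcp_pos: [0.5777, -0.1732, 0.0227]
ee_rot: [[-0.966, 0.257, -0.004], [0.257, 0.966, 0.001], [0.004, -0.0, -1.0]]
wrist_force: [-6.4, 2.8, 7.2]
gripper_width: 0.574
gripper_force: 30.0
```

```bash
python3 ov.py
```

```text
tcp panel 0.08603619298004876 0.0009569544802522923 F ex,ey,z -6.895217225564589 1.0649713646331558 7.196852479119442
```

Rail contact made at about 7 N. The tool leans 0.004 rad and the foot load rises, so I ease both while adding a little push.

arm_command(
  motion=[
    [30, 0, 0, -0.3, 0, -0.003, 0],
    [30, 0, 0, -0.2, 0, -0.003, 0],
    [30, -0.3, 0, 0, 0, 0, 0],
    [30, 0, 0, 0, 0, 0, 0],
    [30, 0, 0, 0, 0, 0, 0],
  ],
)

```text
time_s: 13.9
tcp_pos: [0.5777, -0.1733, 0.0227]
ee_rot: [[-0.966, 0.257, 0.001], [0.257, 0.966, -0.001], [-0.001, -0.0, -1.0]]
wrist_force: [-5.5, 3.2, 3.7]
gripper_width: 0.574
gripper_force: 30.0
```

```bash
python3 ov.py; python3 go.py .5777 -.1732 .0227 75.14
```

```text
tcp panel 0.08607257170472357 0.0009337398793378487 F ex,ey,z -6.122405369195758 1.700466325724973 3.7098085654271076
t 13.9 p [ 0.5777 -0.1733  0.0227] F [-5.4817  3.2134  3.7098] M [ 0.9372  1.5967 -0.0379] w 0.574193262840639 29.999259235337377
toolY 75.10247571980373 j [  -1.3143   32.3702  -16.2842    0.0493  -41.2742 -103.6202] tilt [-0.0013 -0.0003 -1.    ]
shift mm [ 0.0506  0.0557 -0.0139] turn z rad -0.0006549222388657393
```

arm_command(
  motion=[
    [30, -0.4, 0, 0, 0, -0.001, 0],
    [30, -0.4, 0, -0.1, 0, 0, 0],
    [30, -0.3, 0, 0, 0, 0, 0],
    [30, 0, 0, 0, 0, 0, 0],
    [30, 0, 0, 0, 0, 0, 0],
    [30, 0, 0, 0, 0, 0, 0],
  ],
)

```text
time_s: 14.5
tcp_pos: [0.5778, -0.1733, 0.0227]
ee_rot: [[-0.966, 0.257, 0.0], [0.257, 0.966, -0.0], [-0.0, -0.0, -1.0]]
wrist_force: [-7.9, 5.5, 5.2]
gripper_width: 0.573
gripper_force: 30.0
```

```bash
python3 ov.py s2.png; python3 go.py .5777 -.1732 .0227 75.14
```

```text
tcp panel 0.08609720029372858 0.0009204960406955857 F ex,ey,z -9.072978414975791 3.2769608964492662 5.248793518537617
t 14.55 p [ 0.5777 -0.1733  0.0227] F [-7.462   3.8256  5.0444] M [ 1.3397  2.0073 -0.023 ] w 0.5722173285627741 29.99942048918456
toolY 75.08909504190525 j [  -1.321    32.3993  -16.2201    0.0344  -41.3812 -103.6157] tilt [-0.0001 -0.0004 -1.    ]
shift mm [ 0.0651  0.0692 -0.025 ] turn z rad -0.0008884591243430852
```

View pics/s2.png

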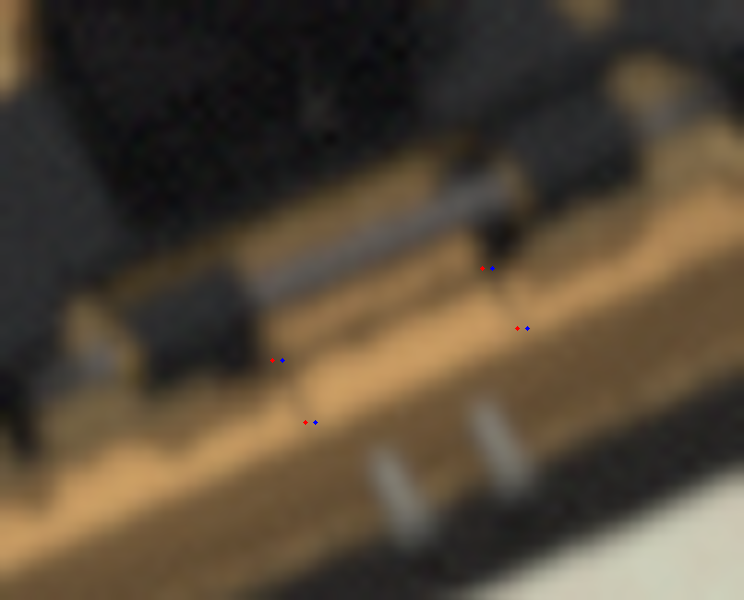

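arm_command(
  motion=[
    [30, -0.3, 0.3, 0, 0, -0.001, 0],
    [30, -0.3, 0.3, -0.2, 0, 0, 0],
    [30, -0.2, 0, 0, 0, 0, 0],
    [30, 0, 0, 0, 0, 0, 0],
    [30, 0, 0, 0, 0, 0, 0],
  ],
)

```text
time_s: 15.05
tcp_pos: [0.5778, -0.1732, 0.0227]
ee_rot: [[-0.966, 0.258, -0.001], [0.258, 0.966, -0.001], [0.001, -0.001, -1.0]]
wrist_force: [-8.7, 2.7, 5.5]
gripper_width: 0.571
gripper_force: 30.0
```

```bash
python3 ov.py; python3 - <<'E'
from h import *
s=sense();p=np.array(s["tcp_pos"]);a=-.2593;ex=np.array([np.cos(a),np.sin(a),0]);ey=np.array([-np.sin(a),np.cos(a),0])
g=np.mean([capture("scene").astype(np.float32).sum(2) for _ in range(6)],0).astype(np.float32)
ys=np.arange(-40,40.1,1)
for x in(.010,.012,.014,.019,.022,.025,.028,.031):
    q=np.array([proj("scene",np.array([p[0],p[1],.053])+x*ex+y*1e-3*ey)[::-1] for y in ys],np.float32)
    v=cv2.remap(g,q[None,:,0],q[None,:,1],cv2.INTER_LINEAR)[0]; print(x,"L-34",v[6:25].round().astype(int).tolist(),"R+16",v[56:75].round().astype(int).tolist())
E
python3 ov.py
```

```text
tcp panel 0.08611386787390937 0.0009735070201612659 F ex,ey,z -9.095734585686435 0.37927422949505035 5.521240603460897
0.01 L-34 [90, 87, 85, 87, 90, 98, 115, 134, 157, 185, 217, 241, 263, 285, 298, 310, 323, 327, 328] R+16 [283, 284, 291, 300, 306, 312, 318, 299, 278, 255, 220, 183, 148, 122, 99, 83, 87, 90, 95]
0.012 L-34 [102, 95, 97, 99, 103, 115, 127, 142, 168, 194, 219, 244, 268, 286, 300, 311, 316, 321, 327] R+16 [279, 283, 289, 296, 302, 307, 301, 290, 277, 248, 214, 177, 152, 125, 100, 101, 102, 108, 125]
0.014 L-34 [128, 125, 123, 120, 124, 130, 143, 160, 179, 201, 219, 237, 257, 272, 286, 298, 305, 310, 310] R+16 [273, 275, 280, 287, 293, 294, 289, 281, 260, 234, 205, 183, 158, 129, 132, 134, 136, 149, 163]
0.019 L-34 [225, 222, 220, 219, 220, 225, 229, 232, 237, 246, 255, 267, 277, 289, 302, 314, 325, 333, 337] R+16 [320, 320, 319, 321, 324, 325, 313, 300, 286, 271, 257, 247, 253, 259, 261, 260, 261, 258, 256]
0.022 L-34 [275, 275, 275, 279, 287, 295, 297, 301, 303, 305, 309, 316, 333, 349, 362, 373, 383, 391, 396] R+16 [385, 386, 386, 385, 381, 373, 364, 352, 335, 318, 314, 316, 321, 324, 326, 329, 315, 303, 293]
0.025 L-34 [332, 331, 337, 344, 353, 357, 362, 364, 357, 354, 357, 371, 386, 400, 411, 423, 430, 436, 444] R+16 [431, 431, 429, 425, 420, 416, 403, 388, 373, 364, 359, 358, 362, 367, 368, 358, 347, 339, 332]
0.028 L-34 [395, 396, 401, 405, 408, 412, 408, 396, 386, 383, 386, 392, 406, 421, 436, 443, 450, 455, 455] R+16 [446, 444, 442, 440, 437, 431, 424, 411, 399, 389, 384, 386, 390, 393, 390, 386, 382, 379, 375]
0.031 L-34 [424, 426, 428, 430, 434, 426, 416, 405, 397, 391, 389, 400, 412, 424, 432, 441, 445, 445, 444] R+16 [431, 430, 429, 428, 427, 427, 418, 409, 399, 394, 391, 391, 395, 398, 400, 401, 403, 404, 406]
tcp panel 0.08610912135524999 0.0009298403039683731 F ex,ey,z -8.682315266808994 1.0289164315438883 5.380226667429645
```

The block ends now match the pencil lines within about 0.3 mm, the tool is upright, and the side load is gone. A last bit of push to about 11 N at the wrist, because foot friction takes a share.

arm_command(
  motion=[
    [30, -0.4, 0.1, -0.1, 0, -0.001, 0],
    [30, -0.3, 0, -0.1, 0, 0, 0],
    [30, -0.2, 0, 0, 0, 0, -0.001],
    [30, 0, 0, 0, 0, 0, 0],
    [30, 0, 0, 0, 0, 0, 0],
    [30, 0, 0, 0, 0, 0, 0],
    [30, 0, 0, 0, 0, 0, 0],
    [30, 0, 0, 0, 0, 0, 0],
  ],
)

```text
time_s: 16.15
tcp_pos: [0.5778, -0.1732, 0.0226]
ee_rot: [[-0.966, 0.257, -0.002], [0.257, 0.966, -0.001], [0.002, -0.001, -1.0]]
wrist_force: [-9.4, 2.4, 6.5]
gripper_width: 0.574
gripper_force: 30.0
```

```bash
python3 - <<'E'
from h import *
a=-.2593;ex=np.array([np.cos(a),np.sin(a),0]);ey=np.array([-np.sin(a),np.cos(a),0])
f=[]
for _ in range(8): capture("top"); s=sense(); f.append(s["wrist_force"])
f=np.array(f); print((f@ex).round(1),(f@ey).round(1),f[:,2].round(1)); print(np.round(s["ee_rot"],4),s["tcp_pos"],s["gripper_force"],s["moment"])
E
```

```text
[-10.4 -10.7 -11.8 -10.9 -10.5 -10.  -10.2  -9.9] [0.7 1.  0.8 1.  0.3 0.1 1.3 0.5] [7.6 6.  7.3 6.9 5.7 6.5 7.2 6.8]
[[-9.663e-01  2.575e-01 -1.800e-03]
 [ 2.575e-01  9.663e-01 -6.000e-04]
 [ 1.600e-03 -1.000e-03 -1.000e+00]] [ 0.57777062 -0.17326264  0.02265374] 29.998302133753896 [ 1.14989842  2.74099436 -0.17011965]
```

```bash
python3 -c "
from station import finish_job; print(finish_job())"
```

```text
the job is handed in; nothing more can be done
None
```

I handed the job in with the hanger block gripped and pressed flush against the rail at about 10.5 N measured at the wrist. Foot friction may take up to about 3 N of that. Its foot is down on the panel's back, its ends are on the pencil lines within about 0.3 mm, and I moved nothing else.

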